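Brake off and index plunger held back on a stone carver's turntable

TASK

I want to turn the stone to its next face. First let the brake off by pressing the yellow pedal fully down to its stop (it stays down), then take the red knob of the index plunger, pull it fully back so that the pin is clear of its hole in the turntable rim, and keep it there. Finish while still holding the plunger fully back, so that I can swing the stone round; do not turn the table or shift the stone yourself, and leave the hammer, the chisel and the tin alone.

Things in the scene. Friction and masses are not known exactly. Their poses are not given: they have to be found in the camera images.
- banker: low round carving turntable bolted to the planks: green base 336 mm across, steel index rim 300 mm across from 45 to 73 mm high with seat holes all round, plywood facing to 81 mm. Origin: centre of the base, on the planks. In its own axes (x roughly away from the robot) the plunger points out at 225 degrees (between -x and -y), the pedal at 135 degrees (between -x and +y)
- knob (a point): middle of the red round plunger knob, 58.5 mm above the planks: 33 mm long on a level axis, up to 34 mm across; pinch it across from above. It lies 236 mm from the turntable's centre with the pin home. Its own +x axis is level, straight out from the turntable: the way to pull. The barrel (26 mm across) ends 27 mm inward of it; the green bracket beyond (46 mm wide) is 80 mm high
- plunger (a joint): how far the plunger is pulled out, m: 0 = pin home, 12 mm deep in its hole; 0.012 = tip at the rim; 0.018 = fully back at its stop. The spring always pulls it home, with 9 N at 0 rising to 15 N at 0.018
- tread (a point): middle of the top of the yellow pedal tread (62 mm wide, 52 mm long radially). Pedal up: about 72 mm above the planks, tread sloping up outward by 0.34 rad. Pedal at its stop: about 43 mm above the planks, nearly level. Its own +x axis points away from the turntable, level when the pedal is up, and tips down with it
- pedal (a joint): brake pedal angle, rad: 0 = up, brake shoe on the rim; 0.32 = down at its stop, brake off. Its level pivot is 30 mm above the planks and 185 mm from the turntable's centre; the tread's middle is 86 mm farther out. An over-centre spring holds it up (about 13 N at the tread's middle to start it); past about 0.18 rad it goes down by itself and stays down
- head (a joint): angle of the turntable's head with the stone on it, rad: 0 as it stands at the start; stiff (about 6 N m)
- stone_mid (a point): middle of the half-carved pale sandstone rosette block on the turntable, 165 x 155 mm and about 95 mm high, standing on the plywood at 81 mm; this point is 40 mm above its underside
- hammer: mason's club hammer, 220 mm long along its own x (steel head 100 mm across at the +x end, wooden handle), lying on the planks; its origin is on the planks under its middle
- chisel_mid (a point): middle of a steel stone chisel, 195 mm long along its own x and 16 mm thick, lying on the planks
- tin_mid (a point): middle of an open black tin, 72 mm across and 75 mm high, standing on the planks

How it is judged:
On the way, in this order (a step that is already met when the one before it is completed fails the run):
1. the brake pedal is pressed down to its stop (value of joint pedal above 0.29 rad), for 0.2 s.
2. then the plunger is pulled fully back by the gripper, clear of its hole (value of joint plunger above 0.0155 m and contact force between the fingers and plunger above 3 N), for 0.3 s.
At the end, for the whole second after the job is handed in: Through the last second the gripper holds the plunger at least 15.5 of its 18 mm out, the pedal is at its stop (0.29 rad or more), the turntable is turned by less than 0.06 rad, the stone has moved under 20 mm, and hammer, chisel and tin under 30 mm (all of step 2 and value of joint pedal above 0.29 rad and value of joint head between -0.06 and 0.06 rad and distance of stone_mid from where it was at the start of the episode below 0.02 m and distance of each of hammer, chisel_mid, tin_mid from where it was at the start of the episode below 0.03 m); the arm keeps its last pose, push and grip.
It fails at once if the turntable is turned or the stone shifted (value of joint head above 0.06 rad or value of joint head below -0.06 rad or distance of stone_mid from where it was at the start of the episode above 0.02 m).
It fails at once if the hammer, chisel or tin is pushed away or tipped over (distance of any of hammer, chisel_mid, tin_mid from where it was at the start of the episode above 0.03 m or angle between tin_mid's own z axis and vertical above 0.5 rad).
It also fails if it takes over 40 s, if anything falls off the work surface, if the arm or the gripper's body presses on something with over 40 N, if the wrist force passes 120 N, or if a joint passes its speed limit or range.

ROBOT

A 6-joint arm with a two-finger parallel gripper is mounted at the origin on the work surface. World frame = base frame: x ahead of the robot, y to its left, z up, the work surface at z = 0. Lengths are in m, angles in rad, forces in N, time in s.
With the tool pointing down it reaches from about 0.4 to 0.825 m from the base axis. Payload 7 kg.
Tool frame: the origin (TCP) lies midway between the tips of the shut fingers; the grasp point (between the pads) lies arm.hold_point_z behind it (arm.hold_point_z is the distance from the TCP to the grasp point, in m); z points along the fingers, y is the line along which they close (so a half turn about z gives the same grasp; the last joint's range is limited). The gripper opens to 88 mm and grips with 3 to 60 N. Pads are 19 mm wide; open, the fingers measure 130 mm over their backs; the gripper's body (78 mm by 193 mm) begins 47 mm behind the grasp point.
Start: joints at [-0.844, 0.359, 0.012, 0, -1.224, -0.288], TCP at [0.287, -0.611, 0.227] pointing down, gripper open.
Joint ranges: [-3.07, 3.07], [-1.43, 2.12], [-1.02, 1.25], [-3.03, 1.67], [-3.05, -0], [-3.03, 3.03]. Speed limits (rad/s): [2.39, 2.39, 3.01, 3.14, 3.14, 3.14].

INTERFACE

Orientations are given as [roll, pitch, yaw] about the fixed x, y, z axes, in that order (R = Rz(yaw) Ry(pitch) Rx(roll)).
In Python, from station import arm gives the robot as it stands.
- The arm moves only by the shell command python3 -m crank 'ROWS' [OPENING] [FORCE]. ROWS is JSON, a list that holds one entry, the list of rows, each a list of 4 numbers: the shift along the tool's x, y, z in units of 25 mm (1.0 is 25 mm), then the turn about the tool's z in units of 5 degrees (1.0 is 5 degrees). A call has 1 to 12 rows; each row is the pose to reach, as a shift and turn from the pose commanded when the call began, along the tool's axes at that moment; what a row does not reach only later rows make up. A row lasts 1/8 s, in which the tool goes at most 62.5 mm and 10.7 degrees, less where a joint would pass 70% of its speed; a pose out of reach is approached as far as the arm can. A call with a gripper value outside its range is refused whole. OPENING is the closure, from 0 (fully open) to 1 (shut), set as the call begins (- or left out, the last holds). The fingers move at their own pace and stop on an object; FORCE is the grip in N (left out, the last holds). Time passes only in rows, so rows that repeat a pose let the fingers close. It gives the time, the measured TCP pose, the force, the opening and the grip force at its end, in the units of the state.
- arm.get_state(): the state, without advancing time (a new reading comes with each control period).
- arm.grab_frame(name): name is "scene" or "side" or "wrist"; returns (picture, depth): 480x640x3 uint8, red, green, blue; 480x640 float32, m along the optical axis (not along the pixel's ray), 0 where there is no reading.
- arm.get_calibration(name): a dict with "mtx" (3x3 intrinsics, pixels), "R" (3x3) and "t" (3): a world point X has camera coordinates R X + t; the wrist camera has in their place "mount" (4x4, takes a point from camera to tool coordinates, whose origin is the TCP and whose axes are the flange's). Camera axes: x right, y down, z forward; pixel columns grow to the right and rows downward; lengths in m; the calibration is good to about 2 mm. A picture is of the moment at which its call begins: read the wrist's pose just before it. get_calibration takes no time and is no camera call.
- arm.job_done(): hands the job in; it is judged then, once.
Trained networks look in the newest picture that a camera, given by its name, has taken for a name from the list of things; names that differ only in an ending like _2 or _b are one class to them, and where a whole thing is asked for, a point or a joint stands for the part that bears it (a point fixed in the world has none). Each returns a list of dicts, best first, with "score" (0 to 1); they miss things now and then, are a little off and sometimes report something else, mostly with a low value. They report only what shows in the picture. A call takes as long as a camera call.
- arm.recognise(thing, camera): "extent" ([left, top, width, height] in pixels, round what is visible of it).
- arm.trace(thing, camera): "mask" (480x640 bool, what is visible of it) and "extent" ([left, top, width, height] in pixels, round what is visible of it).
The state is a dict: "t": time; "q": joint angles; "qd": joint speeds; "joint_efforts": joint torques, N m; "eef_pos": TCP position; "ee_rot": TCP orientation; "force": force on the tool from outside, world axes, zero at the start; "moment": the same for the moment, N m; "width": finger opening in m; "gripper_force": force on a finger pad.
Only numpy, scipy, OpenCV 4.12 (cv2) and the standard library are available. Lean on these libraries where they do the work, as an engineer would, in place of code of your own. Each camera call takes 0.05 s, during which the arm holds its last target. There are 200 camera calls.

## Working session

There is one attempt and no reset: what is moved stays moved. The work goes in short steps, Python scripts to look and compute and a shell command to move; the robot and the scene stay as the last step left them, time stands still between calls to the robot, and variables do not carry over. Pictures are saved under pics/ and viewed, at most 10 in all, crops included, and the job is handed in when it is done.

```bash
mkdir -p pics; cat > h.py <<'E'
import numpy as np,cv2
from station import arm
from scipy.spatial.transform import Rotation as Ro
def cloud(name,d,st=None):
    c=arm.get_calibration(name);K=np.array(c["mtx"])
    v,u=np.mgrid[:480,:640]
    P=np.stack([(u-K[0,2])/K[0,0]*d,(v-K[1,2])/K[1,1]*d,d],-1)
    if name=="wrist":
        M=np.array(c["mount"]);P=P@M[:3,:3].T+M[:3,3]
        return P@Ro.from_euler('xyz',st["ee_rot"]).as_matrix().T+np.array(st["eef_pos"])
    return (P-np.array(c["t"]))@np.array(c["R"])
def look(name,fn,things):
    st=arm.get_state();im,d=arm.grab_frame(name)
    cv2.imwrite("pics/"+fn,im[:,:,::-1]);P=cloud(name,d,st)
    for th in things:
        r=arm.trace(th,name)
        for x in r[:2]:
            m=x["mask"]&(d>0)
            p=P[m]
            if len(p): print(name,th,round(x["score"],2),x["extent"],"med",np.median(p,0).round(3),"lo",np.percentile(p,3,0).round(3),"hi",np.percentile(p,97,0).round(3))
    return im,d,P
E
python3 - <<'E'
from h import *
print(arm.get_state(),arm.hold_point_z)
for c in ("scene","side"):
    im,d,P=look(c,c+"0.png",["banker","knob","tread","stone_mid","hammer","chisel_mid","tin_mid"])
E
```

```text
{'t': 0.0, 'q': array([-8.43925432e-01,  3.59382890e-01,  1.10263709e-02, -3.73128893e-04,
       -1.22409627e+00, -2.88093464e-01]), 'qd': array([-0.00020187, -0.00063914, -0.00013106, -0.0013587 , -0.00044371,
        0.00010975]), 'joint_efforts': array([-6.93799320e-04, -5.82724464e+01,  2.93061680e+01,  6.99759990e+00,
        6.99918033e-03, -1.43747975e-04]), 'eef_pos': array([ 0.28651903, -0.61060895,  0.22560699]), 'ee_rot': array([ 3.13990479e+00, -1.34385727e-04, -2.70294219e+00]), 'force': array([ 0.47946676, -0.49012497, -0.06528289]), 'moment': array([-0.0422287 ,  0.02247908, -0.01421436]), 'gripper_force': 0.0, 'width': 0.08790626380214941} 0.0188
scene banker 0.9 [211.9, 208.7, 174.0, 122.6] med [0.772 0.095 0.066] lo [ 0.539 -0.141  0.002] hi [0.896 0.177 0.083]
scene knob 0.64 [288.5, 208.5, 11.8, 12.5] med [ 0.596 -0.182  0.067] lo [ 0.581 -0.197  0.055] hi [ 0.609 -0.17   0.075]
scene tread 0.7 [331.7, 266.9, 56.0, 25.5] med [0.563 0.149 0.065] lo [0.513 0.092 0.033] hi [0.639 0.202 0.079]
scene stone_mid 0.74 [239.5, 228.5, 78.7, 59.5] med [0.753 0.026 0.132] lo
[... 1158 characters left out ...]
 193.7, 75.8, 58.3] med [0.716 0.034 0.133] lo [ 0.634 -0.052  0.088] hi [0.821 0.097 0.168]
side stone_mid 0.7 [213.0, 207.9, 105.4, 64.2] med [0.719 0.08  0.081] lo [ 0.601 -0.091  0.051] hi [0.872 0.136 0.085]
side hammer 0.61 [336.7, 171.9, 48.8, 30.0] med [ 0.553 -0.405  0.031] lo [ 0.503 -0.581  0.004] hi [ 0.62  -0.374  0.046]
side chisel_mid 0.89 [257.6, 371.5, 73.4, 63.2] med [0.516 0.505 0.013] lo [ 0.464  0.406 -0.   ] hi [0.556 0.567 0.019]
side chisel_mid 0.66 [207.9, 209.0, 131.3, 100.7] med [0.67 0.1  0.06] lo [ 0.53  -0.147  0.006] hi [0.872 0.175 0.085]
side tin_mid 0.68 [367.8, 233.7, 27.3, 34.5] med [ 0.427 -0.026  0.053] lo [ 0.397 -0.082  0.005] hi [ 0.456 -0.014  0.076]
```

View pics/scene0.png

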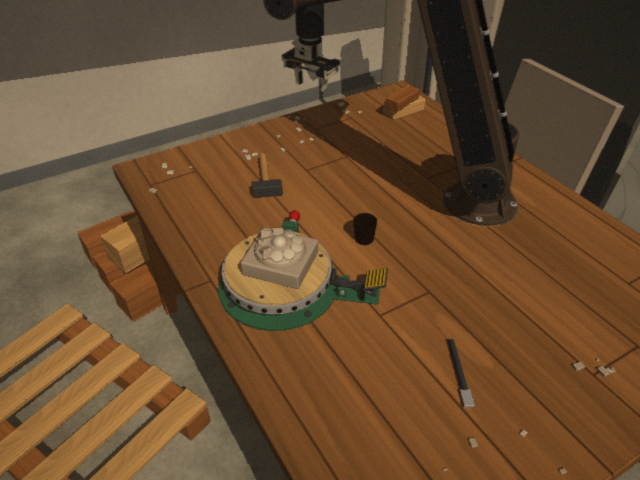

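View pics/side0.png

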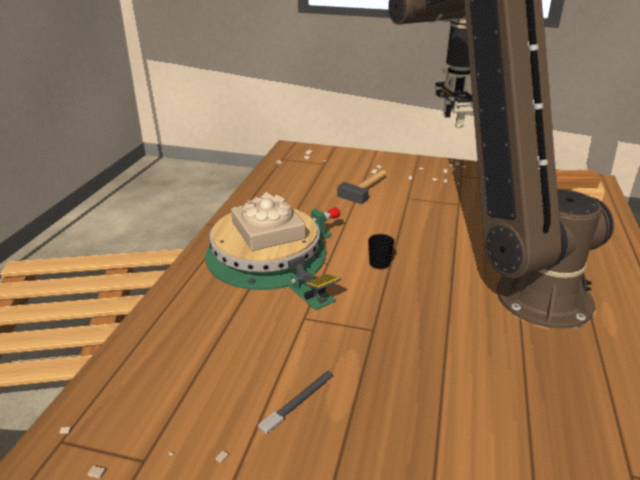

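The scene picture shows the turntable round (278,270), the red knob at (294,216), the yellow tread at (376,278) and the tin at (365,228). The side view agrees, with the knob at (333,213) and the tread at (323,282). Next I fit the turntable's centre and refine the knob and tread by colour.

```bash
python3 - <<'E'
from h import *
from scipy.optimize import least_squares
for c in ("scene","side"):
    im,d=arm.grab_frame(c);P=cloud(c,d)
    H=cv2.cvtColor(im,cv2.COLOR_RGB2HSV).astype(int)
    roi=(d>0)&(abs(P[...,0]-.65)<.35)&(abs(P[...,1])<.28)
    red=roi&((H[...,0]<6)|(H[...,0]>174))&(H[...,1]>180)&(H[...,2]>90)&(P[...,2]>.04)
    p=P[red];print(c,"red",len(p),np.median(p,0).round(3),p.min(0).round(3),p.max(0).round(3))
    # vertical rim points 48..70mm
    q=P[roi&(P[...,2]>.05)&(P[...,2]<.07)&(np.hypot(P[...,0]-.735,P[...,1]-.025)>.12)&(np.hypot(P[...,0]-.735,P[...,1]-.025)<.175)]
    r=least_squares(lambda z:np.hypot(q[:,0]-z[0],q[:,1]-z[1])-.15,[.735,.02],loss='soft_l1',f_scale=.003)
    print("centre",r.x.round(4),len(q),np.sqrt(np.mean(r.fun**2)))
    C=r.x
    k=np.median(p,0)[:2]-C; print("knob dist",np.hypot(*k),"ang",np.degrees(np.arctan2(k[1],k[0])))
    yl=roi&(H[...,0]>18)&(H[...,0]<35)&(H[...,1]>150)&(H[...,2]>100)&(P[...,2]>.045)&(P[...,0]<.62)&(P[...,1]>.08)
    y=P[yl];print("yellow",len(y),np.median(y,0).round(3),y.min(0).round(3),y.max(0).round(3))
    k=np.median(y,0)[:2]-C; print("tread dist",np.hypot(*k),"ang",np.degrees(np.arctan2(k[1],k[0])))
E
```

```text
scene red 73 [ 0.595 -0.181  0.067] [ 0.576 -0.198  0.051] [ 0.61  -0.168  0.078]
centre [ 0.7429 -0.0066] 525 0.004651852335127633
knob dist 0.22913997370397152 ang -130.3304107618166
yellow 216 [0.54  0.169 0.071] [0.503 0.129 0.058] [0.577 0.203 0.082]
tread dist 0.2685904989704613 ang 139.0932968951235
side red 81 [ 0.587 -0.182  0.068] [ 0.574 -0.199  0.052] [ 0.602 -0.169  0.079]
centre [ 0.7384 -0.0066] 348 0.007030068136317535
knob dist 0.231681177264367 ang -130.94320578821706
yellow 199 [0.535 0.168 0.075] [0.499 0.135 0.063] [0.573 0.202 0.085]
tread dist 0.26809498540118476 ang 139.2773978913393
```

```bash
python3 -m crank '[[[-22.2,24,0,-4.85],[-22.2,24,0,-4.85],[-22.2,24,0,-4.85],[-22.2,24,0,-4.85],[-22.2,24,0,-4.85],[-22.2,24,0,-4.85],[-22.2,24,0,-4.85],[-22.2,24,0,-4.85],[-22.2,24,0,-4.85],[-22.2,24,0,-4.85],[-22.2,24,0,-4.85],[-22.2,24,0,-4.85]]]' 1 20
```

```text
t: 2.4
eef_pos: [0.5142, 0.106, 0.2271]
ee_rot: [-3.141, 0.001, -2.279]
force: [0.5, -0.1, -0.1]
width: 0.0002
gripper_force: 0.0
```

```bash
python3 - <<'E'
from h import *
im,d,P=look("wrist","w1.png",["tread"])
s=arm.get_state();print(s["eef_pos"],s["ee_rot"])
H=cv2.cvtColor(im,cv2.COLOR_RGB2HSV).astype(int)
y=P[(d>0)&(H[...,0]>18)&(H[...,0]<35)&(H[...,1]>150)&(H[...,2]>100)&(P[...,2]>.045)&(P[...,2]<.1)&(P[...,0]<.62)&(P[...,1]>.08)]
print(len(y)); 
if len(y): print(np.median(y,0),y.min(0),y.max(0))
E
```

```text
wrist tread 0.87 [207.1, 240.0, 170.4, 64.3] med [0.55  0.134 0.065] lo [0.5   0.075 0.025] hi [0.618 0.17  0.081]
[0.51547269 0.10848081 0.22631114] [-3.14121374e+00  7.48059285e-04 -2.27539264e+00]
1291
[0.52443294 0.1508817  0.07175223] [0.49775974 0.12627782 0.0599986 ] [0.55328024 0.17600268 0.08171091]
```

View pics/w1.png

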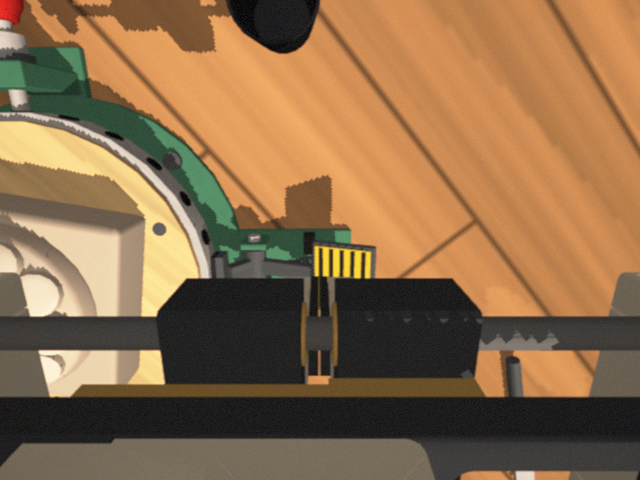

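The wrist view shows the tread at (345,262), half hidden behind the shut fingers, and the knob at top left. That agrees with the tread estimate of (0.536, 0.168). I go above it and then down.

```bash
python3 -m crank '[[[-2.4,0.9,0,0],[-2.4,0.9,2.5,0],[-2.4,0.9,5,0],[-2.4,0.9,5.2,0],[-2.4,0.9,5.2,0]]]' 1 20
```

```text
t: 3.12
eef_pos: [0.5369, 0.1641, 0.0982]
ee_rot: [-3.141, 0.001, -2.279]
force: [0.5, 0.3, 0.9]
width: 0.0005
gripper_force: 0.0
```

```bash
python3 -m crank '[[[-0.1,0.1,0.6,0],[-0.1,0.1,1.0,0],[-0.1,0.1,1.3,0],[-0.1,0.1,1.6,0],[-0.1,0.1,1.9,0],[-0.1,0.1,2.1,0],[-0.1,0.1,2.25,0],[-0.1,0.1,2.25,0],[-0.1,0.1,2.25,0]]]'
```

```text
t: 4.25
eef_pos: [0.5355, 0.1673, 0.0428]
ee_rot: [-3.141, 0.0, -2.279]
force: [-10.6, -1.3, 27.7]
width: 0.0007
gripper_force: 13.8
```

```bash
python3 -m crank '[[[0,0,-2.5,0],[0,0,-5,0],[1,-2,-6.2,0],[2.6,-4,-6.2,0],[4,-6,-6.2,0],[5.5,-8,-6.2,0],[6.5,-10,-6.2,0],[6.5,-10.7,-6.2,0],[6.5,-10.7,-6.2,0],[6.5,-10.7,-6.2,0]]]' 0
python3 - <<'E'
from h import *
im,d,P=look("wrist","w2.png",["knob"])
s=arm.get_state();print(s["eef_pos"],s["ee_rot"])
H=cv2.cvtColor(im,cv2.COLOR_RGB2HSV).astype(int)
y=P[(d>0)&((H[...,0]<6)|(H[...,0]>174))&(H[...,1]>180)&(H[...,2]>90)&(P[...,2]>.045)]
Rm=Ro.from_euler('xyz',s["ee_rot"]).as_matrix()
t=(y-s["eef_pos"])@Rm;print(len(y),np.median(y,0),"tool axes lo/hi mm",np.percentile(t,[2,98],axis=0)*1e3)
im2,d,P=look("scene","s2.png",["tread"])
cv2.imwrite("pics/both.png",np.hstack([im[::2,::2],cv2.resize(im2[180:340,200:413],(320,240))])[:,:,::-1])
E
```

```text
t: 5.5
eef_pos: [0.6325, -0.1291, 0.195]
ee_rot: [3.141, -0.0, -2.279]
force: [-0.1, 1.0, 0.2]
width: 0.087
gripper_force: 0.0
wrist knob 0.76 [285.2, 114.0, 47.5, 125.6] med [ 0.594 -0.186  0.07 ] lo [ 0.576 -0.205  0.061] hi [ 0.644 -0.128  0.075]
[ 0.63256672 -0.12875973  0.19548773] [ 3.14152927e+00  1.18617846e-04 -2.27800082e+00]
1565 [ 0.59126107 -0.18917732  0.07109405] tool axes lo/hi mm [[ 57.69308954 -22.15985357 120.27060437]
 [ 86.50110519   6.53925992 132.45525541]]
scene tread 0.72 [336.4, 264.3, 55.3, 35.1] med [0.555 0.154 0.04 ] lo [0.503 0.097 0.013] hi [0.63  0.206 0.074]
```

View pics/both.png

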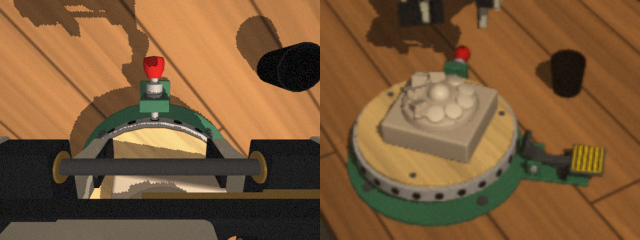

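The wrist view shows the knob in line with the tool's x axis, with its top at z = 0.075 as expected. The scene view shows the pedal down and level, at z about 0.04. I go over the knob, lower and grip.

```bash
python3 -m crank '[[[2,-0.3,0,0],[2.88,-0.3,0,0],[2.88,-0.3,2,0],[2.88,-0.3,4,0],[2.88,-0.3,5.5,0],[2.88,-0.3,6.2,0],[2.88,-0.3,6.2,0],[2.88,-0.3,6.2,0]]]' 0 && python3 -m crank '[[[0,0,0,0],[0,0,0,0],[0,0,0,0],[0,0,0,0],[0,0,0,0],[0,0,0,0]]]' 1 45
```

```text
t: 6.7
eef_pos: [0.593, -0.1895, 0.042]
ee_rot: [-3.139, 0.001, -2.279]
force: [0.5, -0.1, 0.1]
width: 0.0877
gripper_force: 0.0
t: 7.45
eef_pos: [0.592, -0.1897, 0.0403]
ee_rot: [-3.141, 0.0, -2.279]
force: [7.0, -9.3, -3.2]
width: 0.0333
gripper_force: 6.1
```

```bash
python3 -m crank '[[[0,-0.04,0,0],[0,-0.04,0,0],[0.15,-0.04,0,0],[0.3,-0.04,0,0],[0.45,-0.04,0,0],[0.6,-0.04,0,0],[0.7,-0.04,0,0],[0.78,-0.04,0,0],[0.78,-0.04,0,0],[0.78,-0.04,0,0]]]' 1 45
```

```text
t: 8.7
eef_pos: [0.5819, -0.2026, 0.0403]
ee_rot: [-3.14, 0.004, -2.279]
force: [4.8, 13.6, -2.7]
width: 0.0317
gripper_force: 45.0
```

```bash
python3 -m crank '[[[0.08,-0.03,0,0],[0.16,-0.03,0,0],[0.16,-0.03,0,0],[0.16,-0.03,0,0],[0.16,-0.03,0,0]]]' 1 50
python3 - <<'E'
from h import *
im,d,P=look("wrist","w3.png",["knob"])
s=arm.get_state();f=Ro.from_euler('xyz',s["ee_rot"]).as_matrix().T@s["force"]
print(s["eef_pos"],"tool force",f,s["width"],s["gripper_force"])
im2,d,P=look("scene","s3.png",["tread","tin_mid","hammer"])
cv2.imwrite("pics/both3.png",np.hstack([im,cv2.resize(im2[180:340,200:413],(320,240)).repeat(1,0) if 0 else np.vstack([cv2.resize(im2[180:340,200:413],(320,240)),np.zeros((240,320,3),np.uint8)])])[:,::1,::-1][:, :800] if 0 else im[:,:,::-1])
E
```

```text
t: 9.32
eef_pos: [0.5807, -0.2042, 0.0403]
ee_rot: [-3.14, 0.006, -2.279]
force: [7.1, 24.3, -1.2]
width: 0.0319
gripper_force: 50.0
wrist knob 0.97 [278.4, 273.1, 79.6, 113.0] med [ 0.575 -0.21   0.067] lo [ 0.561 -0.222  0.05 ] hi [ 0.598 -0.181  0.074]
[ 0.58070954 -0.20418785  0.04034934] tool force [-23.33914558  10.82764025   0.58826642] 0.031528959913737005 50.00035031349398
scene tread 0.59 [334.5, 269.3, 58.4, 30.7] med [0.556 0.154 0.04 ] lo [0.506 0.096 0.01 ] hi [0.631 0.205 0.073]
scene tin_mid 0.73 [352.0, 212.8, 26.2, 33.5] med [ 0.434 -0.038  0.049] lo [ 0.399 -0.078  0.004] hi [ 0.464 -0.011  0.073]
scene hammer 0.58 [250.2, 150.7, 19.7, 44.0] med [ 0.564 -0.453  0.03 ] lo [ 0.507 -0.579  0.001] hi [ 0.63  -0.396  0.042]
```

View pics/both3.png

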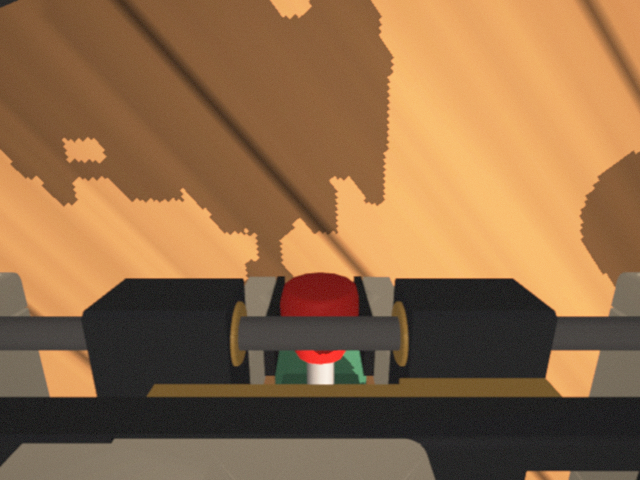

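The wrist view shows the knob (320,315) held between the fingers with the bare rod showing behind it at (320,372). The pull is 23 N, above the 15 N spring, so the plunger is on its stop after 18 mm of travel. The pedal is still down.

```bash
python3 -c "
from station import arm
print(arm.job_done())"
```

```text
the job is handed in; nothing more can be done
None
```

The job is handed in (no verdict came back): the pedal is down at its stop, and the gripper is holding the plunger fully back, about 18 mm out with a 50 N grip; I saw no sign that the stone, hammer, chisel or tin had moved, though I didn't re-measure the stone or chisel at the end.

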